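# Line up the grommet setters on the rack by size

## Robot

A 7-joint arm with a two-finger parallel gripper is mounted at the origin on the work surface. World frame = base frame: x ahead of the robot, y to its left, z up, the work surface at z = 0. Lengths are in m, angles in degrees, forces in N, time in s.
With the tool pointing down it reaches from about 0.425 to 0.825 m from the base axis. Payload 3.6 kg.
Tool frame: the origin (TCP) lies on the centre line of the jaws, within the pads' length; the fingertips stand arm.nose_length ahead of it and the grasp point (between the pads) lies 8 mm behind it (arm.nose_length is the distance from the TCP to the fingertips, in m); z points along the fingers, y is the line along which they close (so a half turn about z gives the same grasp; the last joint's range is limited). The gripper opens to 93 mm and grips with 3 to 60 N. Pads are 15 mm wide; open, the fingers measure 128 mm over their backs; the gripper's body (75 mm by 188 mm) begins 65 mm behind the grasp point.
Start: joints at [-77.034, 35.231, -0.722, 81.555, 0.464, 63.22, -2.315], TCP at [0.163, 0.629, 0.23] pointing down, gripper open.
Joint ranges: [-178.69, 178.69], [-17.37, 117.87], [-77.05, 75.6], [15.02, 138.74], [-78.02, 258.01], [0.78, 113.62], [-162.83, 162.83]. Speed limits (degrees/s): [159.86, 159.86, 180, 180, 180, 180, 180].

## Interface

Orientations are given as a 3x3 rotation matrix whose columns are the frame's x, y, z axes.
In Python, from workcell import status, eyes, arm gives the robot as it stands.
- The arm moves only by the shell command python3 -m handwheel 'ROWS' [FORCE]. ROWS is JSON, a list of rows, each an object of numbers: "x", "y", "z": the shift along the tool's x, y, z in m; "rx", "ry", "rz": the turn, a rotation vector about the tool's x, y, z in degrees; "hand": the closure, from 0 (fully open) to 1 (shut). In form: [{"x": .., "y": .., "z": .., "rx": .., "ry": .., "rz": .., "hand": ..}, ...]. A call has 1 to 20 rows; each row is the pose to reach, as a shift and turn from the pose commanded when the call began, along the tool's axes at that moment; what a row does not reach only later rows make up. A row lasts 1/8 s, in which the tool goes at most 62.5 mm and 10.7 degrees, less where a joint would pass 70% of its speed; a pose out of reach is approached as far as the arm can. A call with a gripper value outside its range is refused whole. The fingers move at their own pace and stop on an object; FORCE is the grip in N (left out, the last holds). Time passes only in rows, so rows that repeat a pose let the fingers close. It gives the time, the measured TCP pose, the force, the opening and the grip force at its end, in the units of the state.
- status.observe(): the state, without advancing time (a new reading comes with each control period).
- eyes.capture(name): name is "side" or "top" or "wrist"; returns a dict with "pixels" (400x640x3 uint8, red, green, blue), "camera_matrix" (3x3 intrinsics, pixels), "position" and "orientation" of the camera in the world; the wrist camera has in their place "T_tool_cam" (4x4, takes a point from camera to tool coordinates, whose origin is the TCP and whose axes are the flange's). Camera axes: x right, y down, z forward; pixel columns grow to the right and rows downward; lengths in m; the calibration is good to about 2 mm. The wrist camera is an equidistant fisheye: a pixel r from the principal point sees the ray r / f radians off the axis. A picture is of the moment at which its call begins: read the wrist's pose just before it. There is no depth.
- arm.close_job(): hands the job in; it is judged then, once.
The state is a dict: "clock": time; "joints": joint angles; "joint_velocities": joint speeds; "tau": joint torques, N m; "position": TCP position; "tcp_rot": TCP orientation; "contact_force": force on the tool from outside, world axes, zero at the start; "wrist_torque": the same for the moment, N m; "grip_width": opening from 0.0 (shut) to 1.0 (fully open); "grip_force": force on a finger pad.
Only numpy, scipy, OpenCV 4.12 (cv2) and the standard library are available. Lean on these libraries where they do the work, as an engineer would, in place of code of your own. Each camera call takes 0.05 s, during which the arm holds its last target. There are 200 camera calls.

## Task

Stand the four steel grommet setters on the wooden rack in order of size, one centred on each round mark, the smallest on the mark next to the brass post and the largest at the far end. Keep them upright, never letting one fall over, and leave the hammer, the tape and the glue bottle where they are.

Things in the scene. Friction and masses are not known exactly. Their poses are not given: they have to be found in the camera images.
- setter24_mid (a point): loose steel grommet setter standing upright: a round foot 24 mm across and 20 mm tall, a short cone up to 26 mm, then a straight round shank 16 mm across up to its flat top, 70 mm tall in all; point on its axis half-way up (35 mm over its underside); z along the shank, upwards; mass about 130 g
- setter36_mid (a point): loose steel grommet setter standing upright: a round foot 36 mm across and 20 mm tall, a short cone up to 26 mm, then a straight round shank 16 mm across up to its flat top, 82 mm tall in all; point on its axis half-way up (41 mm over its underside); z along the shank, upwards; mass about 230 g
- setter48_mid (a point): loose steel grommet setter standing upright: a round foot 48 mm across and 20 mm tall, a short cone up to 26 mm, then a straight round shank 16 mm across up to its flat top, 94 mm tall in all; point on its axis half-way up (47 mm over its underside); z along the shank, upwards; mass about 360 g
- setter60_mid (a point): loose steel grommet setter standing upright: a round foot 60 mm across and 20 mm tall, a short cone up to 26 mm, then a straight round shank 16 mm across up to its flat top, 106 mm tall in all; point on its axis half-way up (53 mm over its underside); z along the shank, upwards; mass about 540 g
- rack: fixed flat dark wooden board, 110 (x) x 430 (y) x 18 mm, smooth top; origin at the centre of its underside, z up, y along its length. Four pale inlaid round marks, 66 mm across and flush, all alike, lie on its long centre line at y = -120, -40, 40 and 120 mm (80 mm apart)
- post: fixed brass post, 20 mm across and 36 mm tall, standing on the rack's top on its long centre line, 185 mm from the rack's centre, at one end or the other (it differs from start to start; the opposite end has only a low dark screw head); origin at the post's foot. The marks lie 65, 145, 225 and 305 mm from it
- hammer: bystander: hammer lying on the table, about 260 mm long, origin near mid-length
- tape: bystander: roll of tape lying flat, 100 mm across, 45 mm tall, origin under its centre
- glue: bystander: white bottle with a blue cap, 64 mm across, 130 mm tall, origin under its centre

How it is judged:
By the outcome, as a careful person would: the job done as asked, in the order asked, and still so for the second after the job is handed in, with the robot touching nothing.
It also fails if it takes over 112 s, if anything falls off the work surface, if the arm or the gripper's body presses on something with over 40 N, if the wrist force passes 120 N, or if a joint passes its speed limit or range.

## Working session

There is one attempt and no reset: what is moved stays moved. The work goes in short steps, Python scripts to look and compute and a shell command to move; the robot and the scene stay as the last step left them, time stands still between calls to the robot, and variables do not carry over. Pictures are saved under pics/ and viewed, at most 14 in all, crops included, and the job is handed in when it is done.

```bash
mkdir -p pics; python3 - <<'E'
from workcell import status, eyes, arm
import cv2,numpy as np
s=status.observe();print(s['clock'],s['position'],np.round(s['tcp_rot'],3),s['grip_width'],arm.nose_length)
for n in('top','side'):
    c=eyes.capture(n);cv2.imwrite(f'pics/{n}0.png',c['pixels'][:,:,::-1]);print(n,c['camera_matrix'],c['position'],np.round(c['orientation'],3))
E
```

```text
0.0 [0.16238124 0.62861038 0.22850902] [[-0.968  0.25  -0.001]
 [ 0.25   0.968 -0.002]
 [-0.    -0.003 -1.   ]] 1.0013824873976311 0.011
top [[500.70470135   0.         321.413383  ]
 [  0.         500.70470135 201.37381901]
 [  0.           0.           1.        ]] [0.39889505 0.01838651 1.60236773] [[ 0.015 -0.996  0.088]
 [-1.    -0.016 -0.016]
 [ 0.017 -0.088 -0.996]]
side [[464.66976667   0.         320.18962708]
 [  0.         464.66976667 200.31901225]
 [  0.           0.           1.        ]] [ 0.19090396 -1.11735884  0.85975236] [[ 0.961 -0.156  0.229]
 [-0.277 -0.529  0.802]
 [-0.004 -0.834 -0.552]]
```

View pics/top0.png

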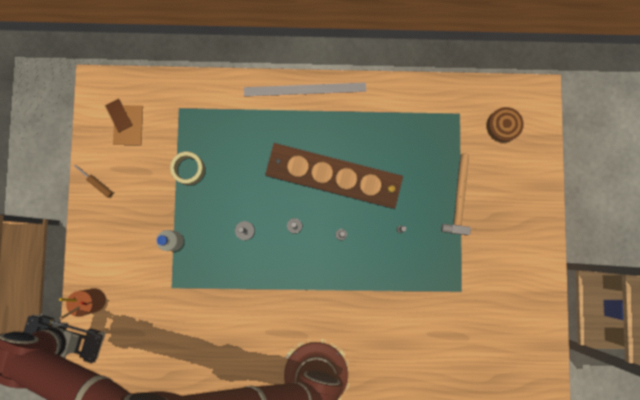

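View pics/side0.png

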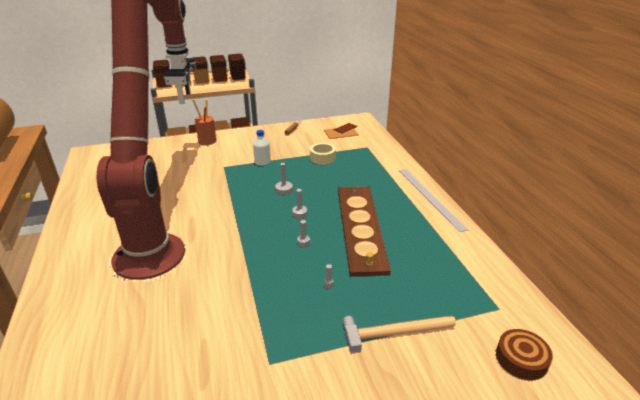

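The top view shows the rack tilted, with its marks at about (298,166) to (370,184) and the post at the right end (392,188). The setters run from largest to smallest at (244,230), (294,226), (342,234) and (403,229). The side view agrees. Next I'll measure them.

```bash
cat > h.py <<'E'
import cv2,numpy as np
from workcell import status,eyes,arm
def ray(c,u):
    K=c['camera_matrix'];d=np.array(c['orientation'])@np.linalg.inv(K)@np.array([u[0],u[1],1.]);return np.array(c['position']),d
def plane(c,u,z):
    p,d=ray(c,u);return p+d*(z-p[2])/d[2]
def blobs(mask,lo,hi):
    n,l,st,ce=cv2.connectedComponentsWithStats(mask.astype(np.uint8));return [(i,st[i],ce[i]) for i in range(1,n) if lo<st[i][4]<hi],l
E
python3 - <<'E'
from h import *
for n,box in(('top',(170,105,465,295)),('side',(225,145,500,345))):
    c=eyes.capture(n);px=c['pixels'];x0,y0,x1,y1=box
    hsv=cv2.cvtColor(px,cv2.COLOR_RGB2HSV);H,S,V=[hsv[...,i].astype(int) for i in range(3)]
    roi=np.zeros(H.shape,bool);roi[y0:y1,x0:x1]=1
    print(n,'marks')
    for i,s,ce in blobs(roi&(V>150)&(S>60)&(H<25),60,600)[0]: print(s,ce.round(1),plane(c,ce,.018).round(4))
    print('grey')
    for i,s,ce in blobs(roi&(S<70)&(V>70),15,900)[0]: print(s,ce.round(1),plane(c,ce,.02).round(4))
    cv2.imwrite(f'pics/{n}1.png',cv2.resize(px[y0:y1,x0:x1,::-1],None,fx=2.7,fy=2.7,interpolation=cv2.INTER_CUBIC))
E
```

```text
top marks
[288 156  20  20 330] [297.5 165.6] [0.653  0.0711 0.018 ]
[312 162  21  21 333] [321.8 171.8] [ 0.6342 -0.0069  0.018 ]
[336 168  21  21 338] [346.1 178.2] [ 0.6151 -0.0848  0.018 ]
[360 175  21  20 334] [370.3 184.3] [ 0.5968 -0.1624  0.018 ]
grey
[265 142 139  67 285] [335.1 165.3] [ 0.6556 -0.049   0.02  ]
[177 157  22  23 104] [186.9 168.5] [0.6371 0.4218 0.02  ]
[296 184  27   7  32] [309.3 186.9] [0.5849 0.032  0.02  ]
[324 191  22   6  27] [334.  193.2] [ 0.5659 -0.0468  0.02  ]
[286 217  17  17 228] [294.1 225.4] [0.4618 0.0781 0.02  ]
[234 220  21  21 347] [244.2 230.2] [0.4443 0.2348 0.02  ]
[396 225  11   9  77] [400.9 228.6] [ 0.4567 -0.2602  0.02  ]
[335 228  13  13 137] [340.8 234. ] [ 0.4368 -0.0698  0.02  ]
side marks
[225 145  30  22 589] [238.7 154.6] [0.328  0.5023 0.018 ]
[422 145  40  37 223] [444.4 163. ] [1.0555 0.2174 0.018 ]
[473 145  27  19 224] [489.1 152.2] [1.2639 0.2458 0.018 ]
[451 150  49  35 333] [481.4 169.2] [1.1616 0.1377 0.018 ]
[469 187  31  33 210] [486.  202.4] [ 1.0551 -0.0583  0.018 ]
[346 196  22  12 213] [356.5 201.5] [0.6531 0.0656 0.018 ]
[348 209  23  14 248] [359.4 215.6] [ 0.6346 -0.0119  0.018 ]
[351 224  24  15 277] [362.3 231.1] [ 0.6155 -0.0894  0.018 ]
[354 240  24  17 314] [365.8 248.2] [ 0.5967 -0.1675  0.018 ]
grey
[251 145  26  21 322] [261.7 154.9] [0.4121 0.4713 0.02  ]
[275 162  18  33 309] [283.3 182.7] [0.4478 0.2458 0.02  ]
[400 169  67  62 551] [433.8 200.8] [ 0.8954 -0.0045  0.02  ]
[292 188  18  60 505] [300.9 219.7] [0.4532 0.0156 0.02  ]
[324 264  10  25 181] [328.4 277.2] [ 0.4596 -0.2539  0.02  ]
[343 315  23  30 383] [351.3 330.9] [ 0.4579 -0.4398  0.02  ]
```

View pics/top1.png

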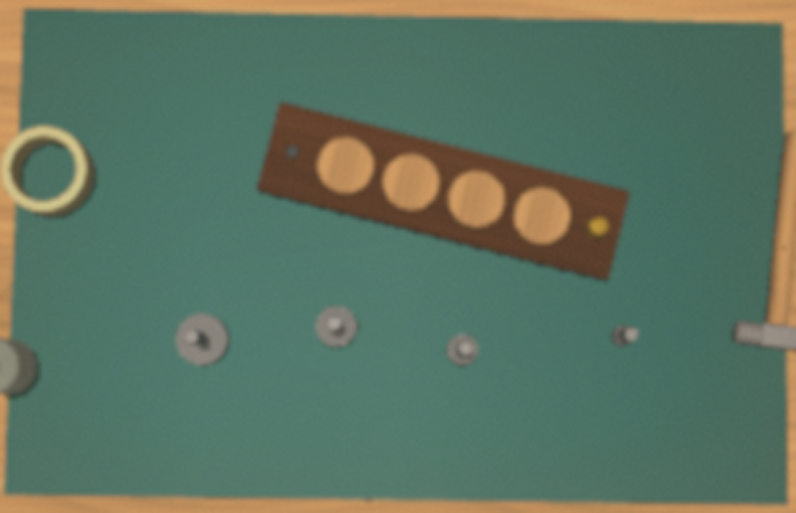

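```bash
python3 -m handwheel '[{"x":-0.3715,"y":-0.311,"rz":89},{"x":-0.3715,"y":-0.311,"rz":89},{"x":-0.3715,"y":-0.311,"rz":89},{"x":-0.3715,"y":-0.311,"rz":89},{"x":-0.3715,"y":-0.311,"rz":89},{"x":-0.3715,"y":-0.311,"rz":89},{"x":-0.3715,"y":-0.311,"rz":89},{"x":-0.3715,"y":-0.311,"rz":89},{"x":-0.3715,"y":-0.311,"rz":89},{"x":-0.3715,"y":-0.311,"rz":89},{"x":-0.3715,"y":-0.311,"rz":89},{"x":-0.3715,"y":-0.311,"rz":89},{"x":-0.3715,"y":-0.311,"rz":89},{"x":-0.3715,"y":-0.311,"rz":89}]' 
python3 - <<'E'
from h import *
s=status.observe();print(s['clock'],s['position'],np.round(s['tcp_rot'],3),s['joints'])
c=eyes.capture('wrist');cv2.imwrite('pics/w0.png',c['pixels'][:,:,::-1]);print({k:v for k,v in c.items() if k!='pixels'})
E
```

```text
0.2 [0.16243862 0.62890771 0.22893043] [[-0.968  0.25  -0.   ]
 [ 0.25   0.968 -0.002]
 [-0.    -0.002 -1.   ]] [-77.03422624  35.26862143  -0.72363157  81.60404072   0.46517929
  63.21991064  -2.31455406]
{'camera_matrix': array([[309.70691629,   0.        , 313.19949367],
       [  0.        , 309.70691629, 198.91937454],
       [  0.        ,   0.        ,   1.        ]]), 'T_tool_cam': array([[ 4.03029754e-04, -9.71237603e-01, -2.38112065e-01,
         6.56815303e-02],
       [ 9.99999749e-01,  5.30138853e-04, -4.69783568e-04,
        -9.24409817e-04],
       [ 5.82503923e-04, -2.38111816e-01,  9.71237573e-01,
        -1.54836737e-01],
       [ 0.00000000e+00,  0.00000000e+00,  0.00000000e+00,
         1.00000000e+00]])}$[0]: bad value
```

View pics/w0.png

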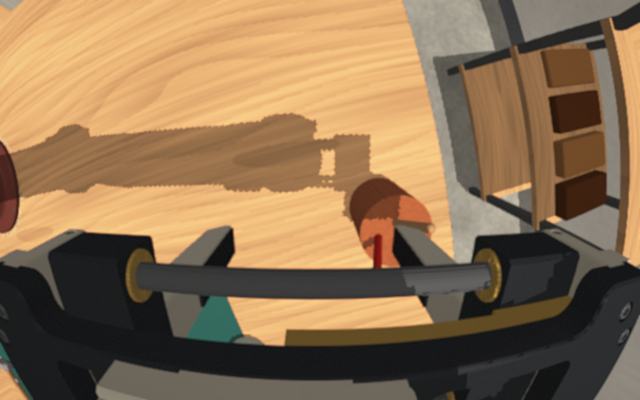

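The call was refused, and the wrist view still shows the start pose. The bar hides the area between the jaws, so I'll look with the setter ahead along tool +x. I'll retry with all keys filled in.

```bash
python3 -m handwheel '[{"x":-0.373,"y":-0.381,"z":0,"rx":0,"ry":0,"rz":89,"hand":0},{"x":-0.373,"y":-0.381,"z":0,"rx":0,"ry":0,"rz":89,"hand":0},{"x":-0.373,"y":-0.381,"z":0,"rx":0,"ry":0,"rz":89,"hand":0},{"x":-0.373,"y":-0.381,"z":0,"rx":0,"ry":0,"rz":89,"hand":0},{"x":-0.373,"y":-0.381,"z":0,"rx":0,"ry":0,"rz":89,"hand":0},{"x":-0.373,"y":-0.381,"z":0,"rx":0,"ry":0,"rz":89,"hand":0},{"x":-0.373,"y":-0.381,"z":0,"rx":0,"ry":0,"rz":89,"hand":0},{"x":-0.373,"y":-0.381,"z":0,"rx":0,"ry":0,"rz":89,"hand":0},{"x":-0.373,"y":-0.381,"z":0,"rx":0,"ry":0,"rz":89,"hand":0},{"x":-0.373,"y":-0.381,"z":0,"rx":0,"ry":0,"rz":89,"hand":0},{"x":-0.373,"y":-0.381,"z":0,"rx":0,"ry":0,"rz":89,"hand":0},{"x":-0.373,"y":-0.381,"z":0,"rx":0,"ry":0,"rz":89,"hand":0},{"x":-0.373,"y":-0.381,"z":0,"rx":0,"ry":0,"rz":89,"hand":0},{"x":-0.373,"y":-0.381,"z":0,"rx":0,"ry":0,"rz":89,"hand":0}]' 
python3 - <<'E'
from h import *
s=status.observe();print(s['clock'],s['position'],np.round(s['tcp_rot'],3),s['joints'])
c=eyes.capture('wrist');cv2.imwrite('pics/w1.png',c['pixels'][:,:,::-1])
E
```

```text
clock: 2.0
position: [0.4281, 0.1677, 0.2296]
tcp_rot: [[0.232, 0.973, -0.0], [0.973, -0.232, 0.0], [0.0, -0.0, -1.0]]
contact_force: [-0.5, -0.4, 0.2]
grip_width: 0.998
grip_force: 0.0
2.0 [0.4281353  0.16772695 0.2296284 ] [[ 0.232  0.973 -0.   ]
 [ 0.973 -0.232  0.   ]
 [ 0.    -0.    -1.   ]] [-44.11321274  19.97020639  27.07418454 112.19046746 -11.63600552
  50.47469594 -24.39042998]
```

View pics/w1.png

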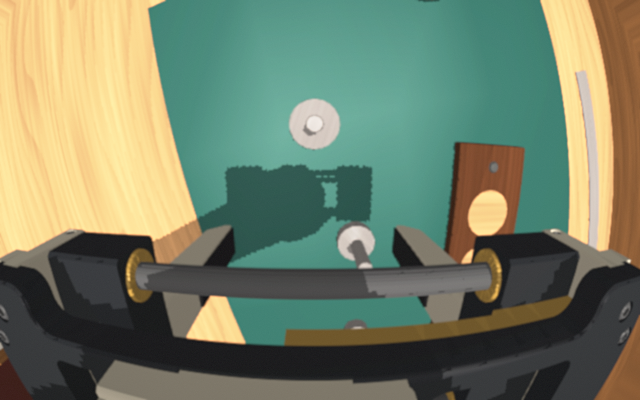

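The wrist view shows setter60's foot at (315,124), setter48 at (355,242) with its shank leaning down-image, and a rack mark at (487,213). I'll cast the foot contour onto z=0.02 and compare the radius.

```bash
cat >> h.py <<'E'
def wplane(c,s,uv,z):
    K=c['camera_matrix'];uv=np.array(uv,float).reshape(-1,1,2)
    n=cv2.fisheye.undistortPoints(uv,K,np.zeros(4)).reshape(-1,2)
    T=c['T_tool_cam'];R=np.array(s['tcp_rot'])@T[:3,:3];p=np.array(s['position'])+np.array(s['tcp_rot'])@T[:3,3]
    d=np.c_[n,np.ones(len(n))]@R.T
    return p+d*((z-p[2])/d[:,2])[:,None]
def circle(P):
    P=P[:,:2].astype(float);A=np.c_[2*P,np.ones(len(P))];b=(P**2).sum(1)
    for _ in range(4):   # refit, dropping outliers
        q=np.linalg.lstsq(A,b,rcond=None)[0];r=np.sqrt(q[2]+q[:2]@q[:2])
        e=abs(np.hypot(*(P-q[:2]).T)-r);k=e<max(2*np.median(e),.0006);P,A,b=P[k],A[k],b[k]
    return q[:2].round(4),round(r,4),len(P)
def wrist(name=None):
    s=status.observe();c=eyes.capture('wrist');px=c['pixels']
    if name: cv2.imwrite(name,px[:,:,::-1])
    hsv=cv2.cvtColor(px,cv2.COLOR_RGB2HSV).astype(int);H,S,V=hsv[...,0],hsv[...,1],hsv[...,2]
    print('t',s['clock'],'tcp',s['position'].round(4))
    for nm,m,z in(('steel',(S<60)&(V>110),.02),('mark',(H<22)&(S>60)&(V>150),.018)):
        m=m.copy();m[262:]=0
        for i,st,ce in (lambda B:[(j,a,b) for j,a,b in B[0]])(blobs(m,150,4000)):
            l=blobs(m,150,4000)[1]
            k=max(cv2.findContours((l==i).astype(np.uint8),cv2.RETR_EXTERNAL,cv2.CHAIN_APPROX_NONE)[0],key=len)
            print(nm,ce.round(0),st[4],'circle',*circle(wplane(c,s,k,z)))
    return s,c
E
python3 - <<'E'
from h import *
s,c=wrist()
px=c['pixels'];g=cv2.cvtColor(px,cv2.COLOR_RGB2GRAY)[80:170,270:360]
cc=cv2.HoughCircles(cv2.resize(g,None,fx=4,fy=4,interpolation=cv2.INTER_CUBIC),cv2.HOUGH_GRADIENT,1,50,param1=80,param2=20,minRadius=20,maxRadius=50)
print(cc)
for q in (cc[0][:3] if cc is not None else []):
    uv=(q[:2]+.5)/4-.5+[270,80];print(uv,wplane(c,s,[uv],.106).round(4))
E
```

```text
t 2.05 tcp [0.4282 0.1676 0.2296]
steel [589. 188.] 2549 circle [0.9423 0.0607] 0.144 366
steel [314. 123.] 2125 circle [0.444  0.2313] 0.03 132
steel [355. 240.] 892 circle [0.4616 0.0753] 0.0241 72
steel [423. 245.] 958 circle [0.5717 0.0643] 0.0451 65
steel [203. 245.] 894 circle [0.2498 0.1431] 0.048 62
steel [ 39. 250.] 781 circle [-0.0974  0.3422] 0.1967 56
mark [636.  56.] 157 circle [1.1178 0.2653] 0.0425 58
mark [487. 213.] 1232 circle [0.6529 0.0672] 0.0342 92
None
```

Foot radii of 30.0 and 24.1 mm match the given sizes. Setter60 is at (0.444, 0.231), so I'll pick it now.

```bash
python3 -m handwheel '[{"x":0.0656,"y":0.0006,"z":0,"rx":0,"ry":0,"rz":0,"hand":0},{"x":0.0656,"y":0.0006,"z":0,"rx":0,"ry":0,"rz":0,"hand":0},{"x":0.0656,"y":0.0006,"z":0.04,"rx":0,"ry":0,"rz":0,"hand":0},{"x":0.0656,"y":0.0006,"z":0.08,"rx":0,"ry":0,"rz":0,"hand":0},{"x":0.0656,"y":0.0006,"z":0.12,"rx":0,"ry":0,"rz":0,"hand":0},{"x":0.0656,"y":0.0006,"z":0.145,"rx":0,"ry":0,"rz":0,"hand":0},{"x":0.0656,"y":0.0006,"z":0.16,"rx":0,"ry":0,"rz":0,"hand":0},{"x":0.0656,"y":0.0006,"z":0.16,"rx":0,"ry":0,"rz":0,"hand":0},{"x":0.0656,"y":0.0006,"z":0.16,"rx":0,"ry":0,"rz":0,"hand":0.5},{"x":0.0656,"y":0.0006,"z":0.16,"rx":0,"ry":0,"rz":0,"hand":0.7},{"x":0.0656,"y":0.0006,"z":0.16,"rx":0,"ry":0,"rz":0,"hand":1},{"x":0.0656,"y":0.0006,"z":0.16,"rx":0,"ry":0,"rz":0,"hand":1},{"x":0.0656,"y":0.0006,"z":0.16,"rx":0,"ry":0,"rz":0,"hand":1},{"x":0.0656,"y":0.0006,"z":0.16,"rx":0,"ry":0,"rz":0,"hand":1},{"x":0.0656,"y":0.0006,"z":0.16,"rx":0,"ry":0,"rz":0,"hand":1},{"x":0.0656,"y":0.0006,"z":0.16,"rx":0,"ry":0,"rz":0,"hand":1}]' 40
```

```text
clock: 4.1
position: [0.4443, 0.2308, 0.0696]
tcp_rot: [[0.233, 0.972, -0.0], [0.972, -0.233, -0.0], [-0.0, -0.0, -1.0]]
contact_force: [-0.1, -0.2, -0.5]
grip_width: 0.188
grip_force: 0.0
```

```bash
python3 -m handwheel '[{"x":0,"y":0,"z":0,"rx":0,"ry":0,"rz":0,"hand":1},{"x":0,"y":0,"z":0,"rx":0,"ry":0,"rz":0,"hand":1},{"x":0,"y":0,"z":0,"rx":0,"ry":0,"rz":0,"hand":1},{"x":0,"y":0,"z":-0.005,"rx":0,"ry":0,"rz":0,"hand":1},{"x":0,"y":0,"z":-0.02,"rx":0,"ry":0,"rz":0,"hand":1},{"x":0,"y":0,"z":-0.05,"rx":0,"ry":0,"rz":0,"hand":1},{"x":0,"y":0,"z":-0.08,"rx":0,"ry":0,"rz":0,"hand":1},{"x":0,"y":0,"z":-0.1,"rx":0,"ry":0,"rz":0,"hand":1},{"x":0,"y":0,"z":-0.1,"rx":0,"ry":0,"rz":0,"hand":1},{"x":0,"y":0,"z":-0.1,"rx":0,"ry":0,"rz":0,"hand":1}]' 40
python3 -c "
from h import *
s,c=wrist('pics/w2.png')"
```

```text
clock: 5.35
position: [0.4432, 0.2305, 0.169]
tcp_rot: [[0.233, 0.972, -0.002], [0.972, -0.233, -0.001], [-0.001, -0.002, -1.0]]
contact_force: [-0.8, -0.0, -6.3]
grip_width: 0.166
grip_force: 40.0
t 5.35 tcp [0.4432 0.2305 0.169 ]
steel [231.   8.] 876 circle [0.4101 0.4466] 0.027 45
steel [451.  10.] 230 circle [0.6389 0.4014] 0.0229 36
steel [590. 216.] 2926 circle [0.8161 0.1292] 0.0981 321
steel [ 53. 249.] 1439 circle [0.0274 0.2863] 0.0983 174
mark [ 94. 148.] 178 circle [0.2369 0.3402] 0.0473 162
mark [506. 255.] 153 circle [0.6553 0.0818] 0.02 23
```

View pics/w2.png

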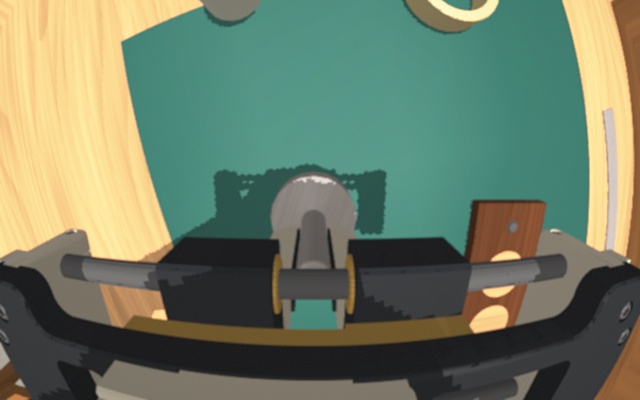

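Setter60 is held upright, with its foot at about (313,205) between the fingers. I'll carry it to 80 mm short of the far mark, then measure both the mark and the held foot.

```bash
python3 -m handwheel '[{"x":-0.02,"y":0.03,"z":-0.01,"rx":0,"ry":0,"rz":0,"hand":1},{"x":-0.05,"y":0.065,"z":-0.02,"rx":0,"ry":0,"rz":0,"hand":1},{"x":-0.08,"y":0.105,"z":-0.03,"rx":0,"ry":0,"rz":0,"hand":1},{"x":-0.115,"y":0.15,"z":-0.03,"rx":0,"ry":0,"rz":0,"hand":1},{"x":-0.15,"y":0.19,"z":-0.03,"rx":0,"ry":0,"rz":0,"hand":1},{"x":-0.175,"y":0.22,"z":-0.03,"rx":0,"ry":0,"rz":0,"hand":1},{"x":-0.19,"y":0.242,"z":-0.03,"rx":0,"ry":0,"rz":0,"hand":1},{"x":-0.19,"y":0.242,"z":-0.03,"rx":0,"ry":0,"rz":0,"hand":1},{"x":-0.19,"y":0.242,"z":-0.03,"rx":0,"ry":0,"rz":0,"hand":1},{"x":-0.19,"y":0.242,"z":-0.03,"rx":0,"ry":0,"rz":0,"hand":1}]' 40
python3 -c "
from h import *
s,c=wrist('pics/w3.png')
print(s['tcp_rot'].round(4))"
```

```text
clock: 6.65
position: [0.6345, -0.0086, 0.1989]
tcp_rot: [[0.231, 0.973, -0.002], [0.973, -0.231, 0.001], [0.001, -0.002, -1.0]]
contact_force: [0.2, 0.9, -6.0]
grip_width: 0.163
grip_force: 40.0
t 6.65 tcp [ 0.6345 -0.0086  0.1989]
steel [511. 112.] 3959 circle [0.8984 0.0179] 0.0943 495
steel [158. 150.] 936 circle [0.4626 0.0743] 0.024 73
steel [121. 158.] 191 circle [0.4097 0.08  ] 0.0105 29
steel [ 53. 249.] 1548 circle [0.1769 0.0431] 0.1075 175
steel [574. 249.] 1527 circle [ 1.0671 -0.1675] 0.1073 178
mark [478.  98.] 1104 circle [0.7766 0.0479] 0.099 387
mark [596.  85.] 227 circle [1.1707 0.0596] 0.0925 153
mark [633. 143.] 1399 circle [ 1.2444 -0.0634] 0.1324 534
mark [317. 104.] 2022 circle [0.6574 0.089 ] 0.046 235
mark [556.  86.] 349 circle [0.9578 0.0478] 0.0441 163
mark [579. 153.] 1055 circle [ 0.9343 -0.0425] 0.1165 344
mark [617. 142.] 875 circle [ 1.059  -0.0447] 0.0985 183
mark [349. 131.] 374 circle [0.6727 0.05  ] 0.0366 172
mark [488. 195.] 277 circle [ 0.8243 -0.0698] 0.0395 189
mark [313. 168.] 654 circle [ 0.6348 -0.007 ] 0.0308 65
mark [603. 217.] 336 circle [ 1.1076 -0.1572] 0.0475 143
[[ 2.312e-01  9.729e-01 -2.100e-03]
 [ 9.729e-01 -2.312e-01  1.300e-03]
 [ 7.000e-04 -2.300e-03 -1.000e+00]]
```

View pics/w3.png

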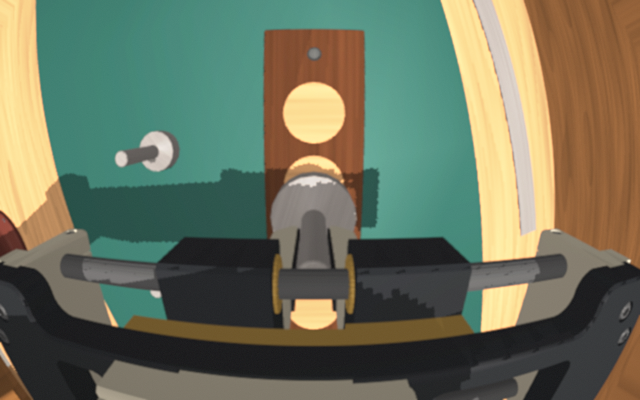

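The far mark shows at (314,113), with the held foot below it at about (313,210). I'll tighten the mask and fit both.

```bash
cat >> h.py <<'E'
def fit(c,s,box,z,kind):
    """circle fit on plane z of the largest steel/mark blob in the pixel box (borders dropped)"""
    x0,y0,x1,y1=box;px=c['pixels'][y0:y1,x0:x1];h=cv2.cvtColor(px,cv2.COLOR_RGB2HSV).astype(int)
    m=(h[...,1]<60)&(h[...,2]>60) if kind=='steel' else (h[...,2]>205)&(h[...,1]>60)&(h[...,0]<25)
    k=max(cv2.findContours(m.astype(np.uint8),cv2.RETR_EXTERNAL,cv2.CHAIN_APPROX_NONE)[0],key=cv2.contourArea).reshape(-1,2)
    k=k[(k[:,0]>1)&(k[:,1]>1)&(k[:,0]<x1-x0-2)&(k[:,1]<y1-y0-2)]+[x0,y0]
    return circle(wplane(c,s,k,z))
def tooldelta(s,xy):
    d=s['tcp_rot'].T@np.r_[np.array(xy)-s['position'][:2],0];return d[:2].round(4)
E
python3 -c "
from h import *
s=status.observe();c=eyes.capture('wrist')
m=fit(c,s,(275,75,355,150),.018,'mark');print(m)
f=fit(c,s,(262,172,364,222),.02+s['position'][2]-.0696,'steel');print(f)
print(tooldelta(s,m[0]),tooldelta(s,f[0]))"
```

```text
(array([0.6524, 0.0671]), np.float64(0.0331), 165)
(array([ 0.635 , -0.0057]), np.float64(0.0289), 92)
[ 0.078  -0.0003] [ 0.0031 -0.0004]
```

```bash
python3 -m handwheel '[{"x":0.03,"y":0,"z":0,"rx":0,"ry":0,"rz":0,"hand":1},{"x":0.06,"y":0,"z":0,"rx":0,"ry":0,"rz":0,"hand":1},{"x":0.0765,"y":0,"z":0,"rx":0,"ry":0,"rz":0,"hand":1},{"x":0.0765,"y":0,"z":0.03,"rx":0,"ry":0,"rz":0,"hand":1},{"x":0.0765,"y":0,"z":0.06,"rx":0,"ry":0,"rz":0,"hand":1},{"x":0.0765,"y":0,"z":0.085,"rx":0,"ry":0,"rz":0,"hand":1},{"x":0.0765,"y":0,"z":0.1,"rx":0,"ry":0,"rz":0,"hand":1},{"x":0.0765,"y":0,"z":0.107,"rx":0,"ry":0,"rz":0,"hand":1},{"x":0.0765,"y":0,"z":0.107,"rx":0,"ry":0,"rz":0,"hand":1},{"x":0.0765,"y":0,"z":0.107,"rx":0,"ry":0,"rz":0,"hand":1},{"x":0.0765,"y":0,"z":0.107,"rx":0,"ry":0,"rz":0,"hand":1}]' 40
```

```text
clock: 8.12
position: [0.6538, 0.064, 0.0937]
tcp_rot: [[0.233, 0.972, 0.002], [0.972, -0.233, 0.0], [0.001, 0.002, -1.0]]
contact_force: [-0.2, -0.6, -6.8]
grip_width: 0.166
grip_force: 40.0
```

```bash
python3 -m handwheel '[{"x":0.0015,"y":-0.001,"z":0.002,"rx":0,"ry":0,"rz":0,"hand":1},{"x":0.0015,"y":-0.001,"z":0.004,"rx":0,"ry":0,"rz":0,"hand":1},{"x":0.0015,"y":-0.001,"z":0.005,"rx":0,"ry":0,"rz":0,"hand":1},{"x":0.0015,"y":-0.001,"z":0.005,"rx":0,"ry":0,"rz":0,"hand":1},{"x":0.0015,"y":-0.001,"z":0.005,"rx":0,"ry":0,"rz":0,"hand":1}]' 40
```

```text
clock: 8.75
position: [0.6524, 0.0659, 0.0878]
tcp_rot: [[0.233, 0.972, -0.0], [0.972, -0.233, 0.0], [0.0, -0.0, -1.0]]
contact_force: [-0.6, 0.2, -3.4]
grip_width: 0.168
grip_force: 40.0
```

```bash
python3 -m handwheel '[{"x":0,"y":0,"z":0.0005,"rx":0,"ry":0,"rz":0,"hand":1},{"x":0,"y":0,"z":0.0005,"rx":0,"ry":0,"rz":0,"hand":1},{"x":0,"y":0,"z":0.0005,"rx":0,"ry":0,"rz":0,"hand":0.7},{"x":0,"y":0,"z":0.0005,"rx":0,"ry":0,"rz":0,"hand":0.5},{"x":0,"y":0,"z":0.0005,"rx":0,"ry":0,"rz":0,"hand":0.3},{"x":0,"y":0,"z":0.0005,"rx":0,"ry":0,"rz":0,"hand":0.3},{"x":0,"y":0,"z":-0.01,"rx":0,"ry":0,"rz":0,"hand":0},{"x":0,"y":0,"z":-0.04,"rx":0,"ry":0,"rz":0,"hand":0},{"x":0,"y":0,"z":-0.08,"rx":0,"ry":0,"rz":0,"hand":0},{"x":0,"y":0,"z":-0.12,"rx":0,"ry":0,"rz":0,"hand":0},{"x":0,"y":0,"z":-0.14,"rx":0,"ry":0,"rz":0,"hand":0},{"x":0,"y":0,"z":-0.14,"rx":0,"ry":0,"rz":0,"hand":0}]' 40
```

```text
clock: 10.25
position: [0.6538, 0.0655, 0.2303]
tcp_rot: [[0.233, 0.972, 0.005], [0.972, -0.233, 0.0], [0.002, 0.005, -1.0]]
contact_force: [-0.5, 0.1, -0.4]
grip_width: 0.998
grip_force: 0.0
```

```bash
python3 -m handwheel '[{"x":-0.06,"y":0,"z":0,"rx":0,"ry":0,"rz":0,"hand":0},{"x":-0.12,"y":0,"z":0,"rx":0,"ry":0,"rz":0,"hand":0},{"x":-0.13,"y":0,"z":0,"rx":0,"ry":0,"rz":0,"hand":0},{"x":-0.13,"y":0,"z":0,"rx":0,"ry":0,"rz":0,"hand":0},{"x":-0.13,"y":0,"z":0,"rx":0,"ry":0,"rz":0,"hand":0},{"x":-0.13,"y":0,"z":0,"rx":0,"ry":0,"rz":0,"hand":0}]'
python3 -c "
from h import *
s,c=wrist('pics/w4.png')"
```

```text
clock: 11.0
position: [0.6226, -0.0583, 0.2271]
tcp_rot: [[0.23, 0.973, -0.001], [0.973, -0.23, 0.001], [0.001, -0.001, -1.0]]
contact_force: [0.3, -0.7, -0.3]
grip_width: 1.001
grip_force: 0.0
t 11.0 tcp [ 0.6226 -0.0583  0.2271]
steel [504.  95.] 3148 circle [ 0.8979 -0.0047] 0.0844 416
steel [313.  68.] 2032 circle [0.6526 0.0696] 0.0309 100
steel [167. 108.] 849 circle [0.4625 0.0741] 0.024 69
steel [134. 107.] 175 circle [0.4179 0.0919] 0.0103 37
steel [181. 223.] 340 circle [ 0.437 -0.074] 0.017 47
steel [202. 245.] 953 circle [ 0.4455 -0.0823] 0.0476 57
steel [424. 245.] 977 circle [ 0.77   -0.1584] 0.0481 46
steel [ 38. 249.] 870 circle [0.0994 0.1049] 0.1863 60
steel [587. 249.] 865 circle [ 1.187  -0.1138] 0.2247 68
mark [470.  67.] 812 circle [0.8231 0.0391] 0.0611 292
mark [629. 139.] 2575 circle [ 1.1732 -0.101 ] 0.1797 477
mark [589.  71.] 265 circle [1.1631 0.0303] 0.0828 193
mark [549.  71.] 439 circle [0.9594 0.0222] 0.0511 158
mark [317.  83.] 438 circle [0.6529 0.0677] 0.0331 203
mark [610. 123.] 958 circle [ 1.0493 -0.0689] 0.1183 180
mark [575. 148.] 1352 circle [ 0.9635 -0.0962] 0.1171 395
mark [346. 124.] 347 circle [ 6.863e-01 -3.000e-04] 0.0336 187
mark [313. 137.] 1281 circle [ 0.6338 -0.0107] 0.0342 144
mark [599. 203.] 531 circle [ 1.131  -0.1955] 0.0688 198
mark [312. 204.] 2114 circle [ 0.6153 -0.0886] 0.0324 97
mark [  8. 195.] 206 circle [0.0739 0.0623] 0.0287 25
mark [607. 226.] 241 circle [ 1.1502 -0.2524] 0.0398 88
mark [313. 254.] 593 circle [ 0.5988 -0.1616] 0.0292 49
```

View pics/w4.png

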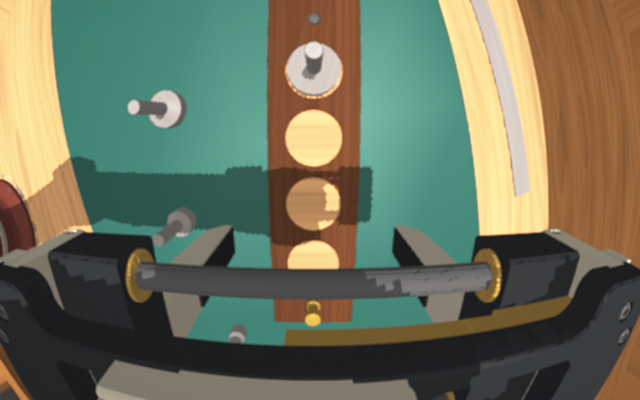

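The picture shows setter60 upright on the far mark at (313,70), with a thin pale crescent only on the camera's lower edge, from parallax. The free marks fit at 80 mm spacing. On to setter48.

```bash
python3 -m handwheel '[{"x":0.0225,"y":-0.06,"z":0,"rx":0,"ry":0,"rz":0,"hand":0},{"x":0.0225,"y":-0.12,"z":0,"rx":0,"ry":0,"rz":0,"hand":0},{"x":0.0225,"y":-0.17,"z":0,"rx":0,"ry":0,"rz":0,"hand":0},{"x":0.0225,"y":-0.188,"z":0,"rx":0,"ry":0,"rz":0,"hand":0},{"x":0.0225,"y":-0.188,"z":0,"rx":0,"ry":0,"rz":0,"hand":0},{"x":0.0225,"y":-0.188,"z":0,"rx":0,"ry":0,"rz":0,"hand":0},{"x":0.0225,"y":-0.188,"z":0,"rx":0,"ry":0,"rz":0,"hand":0}]'
python3 -c "
from h import *
s,c=wrist()
print(s['tcp_rot'].round(3))
f=fit(c,s,(270,80,360,170),.02,'steel');print(f,tooldelta(s,f[0]))"
```

```text
clock: 11.92
position: [0.4459, 0.0047, 0.2277]
tcp_rot: [[0.233, 0.972, 0.001], [0.972, -0.233, -0.001], [-0.0, 0.001, -1.0]]
contact_force: [0.5, -0.7, 0.6]
grip_width: 0.999
grip_force: 0.0
t 11.925 tcp [0.4459 0.0047 0.2277]
steel [581. 100.] 2064 circle [0.9227 0.0338] 0.1103 395
steel [465.  95.] 1412 circle [0.6607 0.0664] 0.0312 81
steel [508.  89.] 193 circle [0.728  0.0664] 0.0115 31
steel [312. 118.] 1388 circle [0.4617 0.0744] 0.024 112
steel [ 40. 247.] 959 circle [-0.0602  0.004 ] 0.0783 134
steel [423. 245.] 913 circle [ 0.5914 -0.0965] 0.0472 60
steel [203. 245.] 888 circle [ 0.2695 -0.0201] 0.0468 59
steel [321. 242.] 564 circle [ 0.4361 -0.0779] 0.02 90
steel [586. 249.] 851 circle [ 1.0125 -0.0534] 0.2259 64
mark [449.  95.] 317 circle [0.6531 0.0677] 0.033 134
mark [637. 126.] 166 circle [ 1.0556 -0.0253] 0.0451 135
mark [459. 158.] 1388 circle [ 0.6343 -0.0108] 0.0343 116
mark [625. 212.] 247 circle [ 0.9705 -0.1887] 0.0737 125
mark [453. 218.] 1326 circle [ 0.6156 -0.0887] 0.0343 107
[[ 0.233  0.972  0.001]
 [ 0.972 -0.233 -0.001]
 [-0.     0.001 -1.   ]]
(array([0.4617, 0.0744]), np.float64(0.024), 112) [ 0.0714 -0.0009]
```

```bash
python3 -m handwheel '[{"x":0.05,"y":-0.0009,"z":0,"rx":0,"ry":0,"rz":0,"hand":0},{"x":0.0714,"y":-0.0009,"z":0,"rx":0,"ry":0,"rz":0,"hand":0},{"x":0.0714,"y":-0.0009,"z":0.04,"rx":0,"ry":0,"rz":0,"hand":0},{"x":0.0714,"y":-0.0009,"z":0.09,"rx":0,"ry":0,"rz":0,"hand":0},{"x":0.0714,"y":-0.0009,"z":0.13,"rx":0,"ry":0,"rz":0,"hand":0},{"x":0.0714,"y":-0.0009,"z":0.155,"rx":0,"ry":0,"rz":0,"hand":0},{"x":0.0714,"y":-0.0009,"z":0.166,"rx":0,"ry":0,"rz":0,"hand":0},{"x":0.0714,"y":-0.0009,"z":0.166,"rx":0,"ry":0,"rz":0,"hand":0.5},{"x":0.0714,"y":-0.0009,"z":0.166,"rx":0,"ry":0,"rz":0,"hand":0.7},{"x":0.0714,"y":-0.0009,"z":0.166,"rx":0,"ry":0,"rz":0,"hand":1},{"x":0.0714,"y":-0.0009,"z":0.166,"rx":0,"ry":0,"rz":0,"hand":1},{"x":0.0714,"y":-0.0009,"z":0.166,"rx":0,"ry":0,"rz":0,"hand":1},{"x":0.0714,"y":-0.0009,"z":0.166,"rx":0,"ry":0,"rz":0,"hand":1},{"x":0.0714,"y":-0.0009,"z":0.166,"rx":0,"ry":0,"rz":0,"hand":1},{"x":0.0714,"y":-0.0009,"z":0.166,"rx":0,"ry":0,"rz":0,"hand":1},{"x":0.0714,"y":-0.0009,"z":0.166,"rx":0,"ry":0,"rz":0,"hand":1},{"x":0.0714,"y":-0.0009,"z":0.166,"rx":0,"ry":0,"rz":0,"hand":1},{"x":0.0714,"y":-0.0009,"z":0.166,"rx":0,"ry":0,"rz":0,"hand":1}]' 40
```

```text
clock: 14.22
position: [0.4604, 0.0746, 0.0615]
tcp_rot: [[0.233, 0.972, -0.0], [0.972, -0.233, -0.0], [-0.0, -0.0, -1.0]]
contact_force: [1.3, 0.2, -2.3]
grip_width: 0.164
grip_force: 40.0
```

```bash
python3 -m handwheel '[{"x":0,"y":0,"z":-0.005,"rx":0,"ry":0,"rz":0,"hand":1},{"x":0,"y":0,"z":-0.03,"rx":0,"ry":0,"rz":0,"hand":1},{"x":0,"y":0,"z":-0.07,"rx":0,"ry":0,"rz":0,"hand":1},{"x":-0.01,"y":0.03,"z":-0.1,"rx":0,"ry":0,"rz":0,"hand":1},{"x":-0.02,"y":0.07,"z":-0.12,"rx":0,"ry":0,"rz":0,"hand":1},{"x":-0.03,"y":0.11,"z":-0.12,"rx":0,"ry":0,"rz":0,"hand":1},{"x":-0.04,"y":0.15,"z":-0.12,"rx":0,"ry":0,"rz":0,"hand":1},{"x":-0.0426,"y":0.175,"z":-0.12,"rx":0,"ry":0,"rz":0,"hand":1},{"x":-0.0426,"y":0.1884,"z":-0.12,"rx":0,"ry":0,"rz":0,"hand":1},{"x":-0.0426,"y":0.1884,"z":-0.11,"rx":0,"ry":0,"rz":0,"hand":1},{"x":-0.0426,"y":0.1884,"z":-0.08,"rx":0,"ry":0,"rz":0,"hand":1},{"x":-0.0426,"y":0.1884,"z":-0.05,"rx":0,"ry":0,"rz":0,"hand":1},{"x":-0.0426,"y":0.1884,"z":-0.03,"rx":0,"ry":0,"rz":0,"hand":1},{"x":-0.0426,"y":0.1884,"z":-0.022,"rx":0,"ry":0,"rz":0,"hand":1},{"x":-0.0426,"y":0.1884,"z":-0.022,"rx":0,"ry":0,"rz":0,"hand":1},{"x":-0.0426,"y":0.1884,"z":-0.022,"rx":0,"ry":0,"rz":0,"hand":1},{"x":-0.0426,"y":0.1884,"z":-0.022,"rx":0,"ry":0,"rz":0,"hand":1}]' 40
python3 -c "
from h import *
s=status.observe();print(s['position'],tooldelta(s,(.6338,-.0108)))"
```

```text
clock: 16.35
position: [0.6343, -0.0108, 0.0846]
tcp_rot: [[0.233, 0.972, 0.002], [0.972, -0.233, -0.0], [0.0, 0.002, -1.0]]
contact_force: [0.7, -0.4, -2.1]
grip_width: 0.166
grip_force: 40.0
[ 0.63426163 -0.01076739  0.0846302 ] [-0.0001 -0.0004]
```

```bash
python3 -m handwheel '[{"x":0,"y":0,"z":0.002,"rx":0,"ry":0,"rz":0,"hand":1},{"x":0,"y":0,"z":0.004,"rx":0,"ry":0,"rz":0,"hand":1},{"x":0,"y":0,"z":0.0045,"rx":0,"ry":0,"rz":0,"hand":1},{"x":0,"y":0,"z":0.0045,"rx":0,"ry":0,"rz":0,"hand":1},{"x":0,"y":0,"z":0.0045,"rx":0,"ry":0,"rz":0,"hand":1}]' 40
```

```text
clock: 16.98
position: [0.6339, -0.0107, 0.0796]
tcp_rot: [[0.233, 0.972, 0.0], [0.972, -0.233, 0.0], [0.0, 0.0, -1.0]]
contact_force: [0.2, 0.2, 1.8]
grip_width: 0.164
grip_force: 40.0
```

```bash
python3 -m handwheel '[{"x":0,"y":0,"z":0,"rx":0,"ry":0,"rz":0,"hand":0.7},{"x":0,"y":0,"z":0,"rx":0,"ry":0,"rz":0,"hand":0.5},{"x":0,"y":0,"z":0,"rx":0,"ry":0,"rz":0,"hand":0.3},{"x":0,"y":0,"z":0,"rx":0,"ry":0,"rz":0,"hand":0.3},{"x":0,"y":0,"z":-0.01,"rx":0,"ry":0,"rz":0,"hand":0},{"x":0,"y":0,"z":-0.04,"rx":0,"ry":0,"rz":0,"hand":0},{"x":0,"y":0,"z":-0.09,"rx":0,"ry":0,"rz":0,"hand":0},{"x":0,"y":0,"z":-0.14,"rx":0,"ry":0,"rz":0,"hand":0},{"x":-0.04,"y":-0.04,"z":-0.15,"rx":0,"ry":0,"rz":0,"hand":0},{"x":-0.08,"y":-0.08,"z":-0.15,"rx":0,"ry":0,"rz":0,"hand":0},{"x":-0.12,"y":-0.12,"z":-0.15,"rx":0,"ry":0,"rz":0,"hand":0},{"x":-0.16,"y":-0.16,"z":-0.15,"rx":0,"ry":0,"rz":0,"hand":0},{"x":-0.177,"y":-0.177,"z":-0.15,"rx":0,"ry":0,"rz":0,"hand":0},{"x":-0.177,"y":-0.177,"z":-0.15,"rx":0,"ry":0,"rz":0,"hand":0},{"x":-0.177,"y":-0.177,"z":-0.15,"rx":0,"ry":0,"rz":0,"hand":0},{"x":-0.177,"y":-0.177,"z":-0.15,"rx":0,"ry":0,"rz":0,"hand":0}]'
python3 -c "
from h import *
s,c=wrist('pics/w5.png')
print(s['tcp_rot'].round(3))
f=fit(c,s,(270,80,360,170),.02,'steel');print(f,tooldelta(s,f[0]))"
```

```text
clock: 18.98
position: [0.4217, -0.1407, 0.2291]
tcp_rot: [[0.231, 0.973, 0.0], [0.973, -0.231, -0.0], [-0.0, 0.0, -1.0]]
contact_force: [-0.1, 0.8, 0.2]
grip_width: 0.999
grip_force: 0.0
t 18.975 tcp [ 0.4217 -0.1407  0.2291]
steel [585.  60.] 1166 circle [ 0.8909 -0.0435] 0.0634 260
steel [490.  25.] 171 circle [0.6993 0.0116] 0.0109 33
steel [457.  42.] 804 circle [ 0.6423 -0.0073] 0.0245 53
steel [312. 121.] 777 circle [ 0.4363 -0.0739] 0.0179 84
steel [ 40. 156.] 161 circle [-0.0501  0.0073] 0.0683 88
steel [204. 245.] 885 circle [ 0.2456 -0.1655] 0.0476 66
steel [424. 246.] 959 circle [ 0.5581 -0.2502] 0.0392 91
steel [586. 249.] 857 circle [ 0.9809 -0.2142] 0.2081 65
steel [ 39. 250.] 759 circle [-0.0988  0.0591] 0.2223 65
mark [89. 15.] 194 circle [0.1378 0.1753] 0.0343 60
mark [446.  46.] 563 circle [ 0.6336 -0.0107] 0.0338 89
mark [454. 105.] 1413 circle [ 0.6154 -0.0886] 0.0341 118
mark [ 60. 120.] 524 circle [0.0567 0.0367] 0.0379 68
mark [630. 173.] 234 circle [ 0.9514 -0.2553] 0.0786 105
mark [451. 168.] 1383 circle [ 0.5967 -0.1664] 0.0342 123
mark [637. 227.] 299 circle [ 1.1393 -0.3379] 0.0977 172
[[ 0.231  0.973  0.   ]
 [ 0.973 -0.231 -0.   ]
 [-0.     0.    -1.   ]]
(array([ 0.4363, -0.0739]), np.float64(0.0179), 84) [ 0.0683 -0.0012]
```

View pics/w5.png

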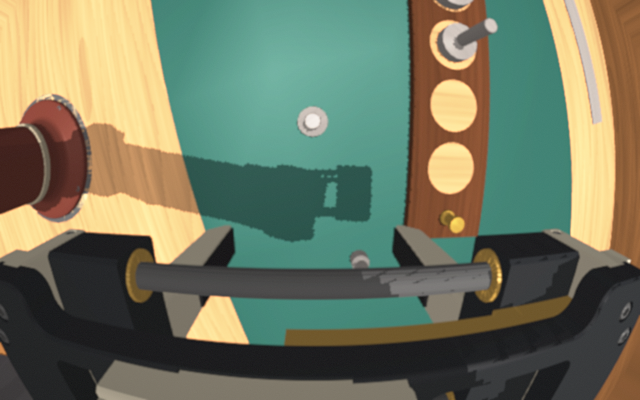

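Setter48 stands upright on its mark at (455,43), and setter36 is ahead at (312,121) with r=17.9 mm, which matches. I'll pick it.

```bash
python3 -m handwheel '[{"x":0.05,"y":-0.0012,"z":0,"rx":0,"ry":0,"rz":0,"hand":0},{"x":0.0683,"y":-0.0012,"z":0,"rx":0,"ry":0,"rz":0,"hand":0},{"x":0.0683,"y":-0.0012,"z":0.05,"rx":0,"ry":0,"rz":0,"hand":0},{"x":0.0683,"y":-0.0012,"z":0.1,"rx":0,"ry":0,"rz":0,"hand":0},{"x":0.0683,"y":-0.0012,"z":0.14,"rx":0,"ry":0,"rz":0,"hand":0},{"x":0.0683,"y":-0.0012,"z":0.165,"rx":0,"ry":0,"rz":0,"hand":0},{"x":0.0683,"y":-0.0012,"z":0.177,"rx":0,"ry":0,"rz":0,"hand":0},{"x":0.0683,"y":-0.0012,"z":0.177,"rx":0,"ry":0,"rz":0,"hand":0.5},{"x":0.0683,"y":-0.0012,"z":0.177,"rx":0,"ry":0,"rz":0,"hand":0.7},{"x":0.0683,"y":-0.0012,"z":0.177,"rx":0,"ry":0,"rz":0,"hand":1},{"x":0.0683,"y":-0.0012,"z":0.177,"rx":0,"ry":0,"rz":0,"hand":1},{"x":0.0683,"y":-0.0012,"z":0.177,"rx":0,"ry":0,"rz":0,"hand":1},{"x":0.0683,"y":-0.0012,"z":0.177,"rx":0,"ry":0,"rz":0,"hand":1},{"x":0.0683,"y":-0.0012,"z":0.177,"rx":0,"ry":0,"rz":0,"hand":1},{"x":0.0683,"y":-0.0012,"z":0.177,"rx":0,"ry":0,"rz":0,"hand":1},{"x":0.0683,"y":-0.0012,"z":0.177,"rx":0,"ry":0,"rz":0,"hand":1},{"x":0.0683,"y":-0.0012,"z":0.177,"rx":0,"ry":0,"rz":0,"hand":1},{"x":0.0683,"y":-0.0012,"z":0.177,"rx":0,"ry":0,"rz":0,"hand":1}]' 40
python3 -c "
from h import *
s=status.observe();print(s['position'],tooldelta(s,(.6154,-.0887)))"
```

```text
clock: 21.28
position: [0.435, -0.0749, 0.0521]
tcp_rot: [[0.233, 0.972, -0.0], [0.972, -0.233, -0.0], [-0.0, -0.0, -1.0]]
contact_force: [-0.0, 0.2, -2.7]
grip_width: 0.166
grip_force: 40.0
[ 0.43501628 -0.07488491  0.05206609] [0.0286 0.1786]
```

```bash
python3 -m handwheel '[{"x":0,"y":0,"z":-0.005,"rx":0,"ry":0,"rz":0,"hand":1},{"x":0,"y":0,"z":-0.03,"rx":0,"ry":0,"rz":0,"hand":1},{"x":0,"y":0,"z":-0.07,"rx":0,"ry":0,"rz":0,"hand":1},{"x":0.005,"y":0.03,"z":-0.1,"rx":0,"ry":0,"rz":0,"hand":1},{"x":0.01,"y":0.07,"z":-0.12,"rx":0,"ry":0,"rz":0,"hand":1},{"x":0.017,"y":0.11,"z":-0.12,"rx":0,"ry":0,"rz":0,"hand":1},{"x":0.023,"y":0.145,"z":-0.12,"rx":0,"ry":0,"rz":0,"hand":1},{"x":0.028,"y":0.17,"z":-0.12,"rx":0,"ry":0,"rz":0,"hand":1},{"x":0.028,"y":0.1786,"z":-0.12,"rx":0,"ry":0,"rz":0,"hand":1},{"x":0.028,"y":0.1786,"z":-0.11,"rx":0,"ry":0,"rz":0,"hand":1},{"x":0.028,"y":0.1786,"z":-0.08,"rx":0,"ry":0,"rz":0,"hand":1},{"x":0.028,"y":0.1786,"z":-0.05,"rx":0,"ry":0,"rz":0,"hand":1},{"x":0.028,"y":0.1786,"z":-0.03,"rx":0,"ry":0,"rz":0,"hand":1},{"x":0.028,"y":0.1786,"z":-0.022,"rx":0,"ry":0,"rz":0,"hand":1},{"x":0.028,"y":0.1786,"z":-0.022,"rx":0,"ry":0,"rz":0,"hand":1},{"x":0.028,"y":0.1786,"z":-0.022,"rx":0,"ry":0,"rz":0,"hand":1},{"x":0.028,"y":0.1786,"z":-0.022,"rx":0,"ry":0,"rz":0,"hand":1}]' 40
python3 -c "
from h import *
s=status.observe();print(s['position'],tooldelta(s,(.6154,-.0887)))"
```

```text
clock: 23.4
position: [0.6158, -0.0894, 0.0751]
tcp_rot: [[0.233, 0.972, 0.002], [0.972, -0.233, -0.0], [0.0, 0.002, -1.0]]
contact_force: [0.4, 0.4, -2.9]
grip_width: 0.162
grip_force: 40.0
[ 0.61580246 -0.08943488  0.0751264 ] [ 0.0006 -0.0006]
```

```bash
python3 -m handwheel '[{"x":0,"y":0,"z":0.002,"rx":0,"ry":0,"rz":0,"hand":1},{"x":0,"y":0,"z":0.004,"rx":0,"ry":0,"rz":0,"hand":1},{"x":0,"y":0,"z":0.0045,"rx":0,"ry":0,"rz":0,"hand":1},{"x":0,"y":0,"z":0.0045,"rx":0,"ry":0,"rz":0,"hand":1},{"x":0,"y":0,"z":0.0045,"rx":0,"ry":0,"rz":0,"hand":1}]' 40
```

```text
clock: 24.02
position: [0.6154, -0.0893, 0.0701]
tcp_rot: [[0.233, 0.972, 0.0], [0.972, -0.233, 0.0], [0.0, 0.0, -1.0]]
contact_force: [-1.3, 0.3, 3.3]
grip_width: 0.164
grip_force: 40.0
```

```bash
python3 -m handwheel '[{"x":0,"y":0,"z":0,"rx":0,"ry":0,"rz":0,"hand":0.7},{"x":0,"y":0,"z":0,"rx":0,"ry":0,"rz":0,"hand":0.5},{"x":0,"y":0,"z":0,"rx":0,"ry":0,"rz":0,"hand":0.3},{"x":0,"y":0,"z":0,"rx":0,"ry":0,"rz":0,"hand":0.3},{"x":0,"y":0,"z":-0.01,"rx":0,"ry":0,"rz":0,"hand":0},{"x":0,"y":0,"z":-0.04,"rx":0,"ry":0,"rz":0,"hand":0},{"x":0,"y":0,"z":-0.09,"rx":0,"ry":0,"rz":0,"hand":0},{"x":0,"y":0,"z":-0.14,"rx":0,"ry":0,"rz":0,"hand":0},{"x":-0.04,"y":-0.02,"z":-0.16,"rx":0,"ry":0,"rz":0,"hand":0},{"x":-0.09,"y":-0.04,"z":-0.16,"rx":0,"ry":0,"rz":0,"hand":0},{"x":-0.14,"y":-0.06,"z":-0.16,"rx":0,"ry":0,"rz":0,"hand":0},{"x":-0.19,"y":-0.08,"z":-0.16,"rx":0,"ry":0,"rz":0,"hand":0},{"x":-0.24,"y":-0.1,"z":-0.16,"rx":0,"ry":0,"rz":0,"hand":0},{"x":-0.2747,"y":-0.1137,"z":-0.16,"rx":0,"ry":0,"rz":0,"hand":0},{"x":-0.2747,"y":-0.1137,"z":-0.16,"rx":0,"ry":0,"rz":0,"hand":0},{"x":-0.2747,"y":-0.1137,"z":-0.16,"rx":0,"ry":0,"rz":0,"hand":0},{"x":-0.2747,"y":-0.1137,"z":-0.16,"rx":0,"ry":0,"rz":0,"hand":0}]'
python3 -c "
from h import *
s,c=wrist('pics/w6.png')
print(s['joints'].round(0))
f=fit(c,s,(270,80,360,170),.02,'steel');print(f,tooldelta(s,f[0]))"
```

```text
clock: 26.15
position: [0.442, -0.3282, 0.2296]
tcp_rot: [[0.23, 0.973, 0.0], [0.973, -0.23, 0.001], [0.001, 0.0, -1.0]]
contact_force: [0.2, 0.1, 0.3]
grip_width: 1.0
grip_force: 0.0
t 26.15 tcp [ 0.442  -0.3282  0.2296]
steel [568.   7.] 159 circle [ 0.8979 -0.1427] 0.0141 31
steel [54. 22.] 184 circle [ 0.0251 -0.0134] 0.0979 108
steel [312. 123.] 341 circle [ 0.4559 -0.2631] 0.0117 51
steel [204. 245.] 908 circle [ 0.2676 -0.3571] 0.0443 74
steel [344. 244.] 708 circle [ 0.4627 -0.4195] 0.0237 60
steel [423. 245.] 921 circle [ 0.588  -0.4299] 0.047 62
steel [ 39. 250.] 758 circle [-0.0831 -0.1153] 0.2352 75
steel [588. 250.] 819 circle [ 1.0154 -0.3819] 0.2312 72
mark [405.  25.] 1599 circle [ 0.5964 -0.1662] 0.0341 124
mark [633.  43.] 165 circle [ 1.1188 -0.2104] 0.0385 58
mark [638. 183.] 195 circle [ 1.3081 -0.4443] 0.2414 132
mark [374. 255.] 488 circle [ 0.4959 -0.4536] 0.0242 76
[ 17.  28.  26.  99. -15.  56.  36.]
(array([ 0.4559, -0.2631]), np.float64(0.0117), 51) [ 0.0666 -0.0015]
```

View pics/w6.png

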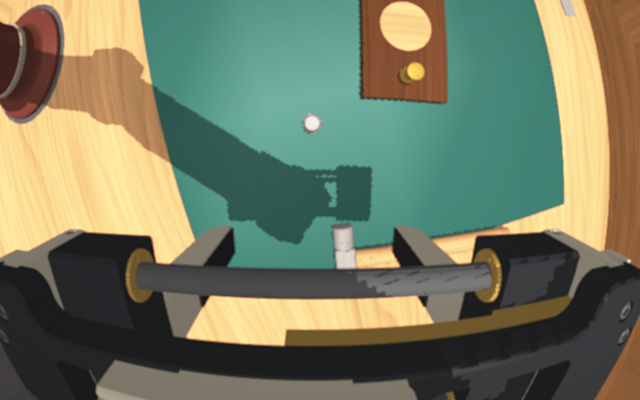

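Setter24 is at (312,123) with r=11.7 mm, and the hammer head at (344,240) is about 150 mm away, well clear. I'll pick it.

```bash
python3 -m handwheel '[{"x":0.05,"y":-0.0015,"z":0,"rx":0,"ry":0,"rz":0,"hand":0},{"x":0.0666,"y":-0.0015,"z":0,"rx":0,"ry":0,"rz":0,"hand":0},{"x":0.0666,"y":-0.0015,"z":0.05,"rx":0,"ry":0,"rz":0,"hand":0},{"x":0.0666,"y":-0.0015,"z":0.1,"rx":0,"ry":0,"rz":0,"hand":0},{"x":0.0666,"y":-0.0015,"z":0.145,"rx":0,"ry":0,"rz":0,"hand":0},{"x":0.0666,"y":-0.0015,"z":0.175,"rx":0,"ry":0,"rz":0,"hand":0},{"x":0.0666,"y":-0.0015,"z":0.185,"rx":0,"ry":0,"rz":0,"hand":0},{"x":0.0666,"y":-0.0015,"z":0.185,"rx":0,"ry":0,"rz":0,"hand":0.5},{"x":0.0666,"y":-0.0015,"z":0.185,"rx":0,"ry":0,"rz":0,"hand":0.7},{"x":0.0666,"y":-0.0015,"z":0.185,"rx":0,"ry":0,"rz":0,"hand":0.75},{"x":0.0666,"y":-0.0015,"z":0.185,"rx":0,"ry":0,"rz":0,"hand":0.8},{"x":0.0666,"y":-0.0015,"z":0.185,"rx":0,"ry":0,"rz":0,"hand":1},{"x":0.0666,"y":-0.0015,"z":0.185,"rx":0,"ry":0,"rz":0,"hand":1},{"x":0.0666,"y":-0.0015,"z":0.185,"rx":0,"ry":0,"rz":0,"hand":1},{"x":0.0666,"y":-0.0015,"z":0.185,"rx":0,"ry":0,"rz":0,"hand":1},{"x":0.0666,"y":-0.0015,"z":0.185,"rx":0,"ry":0,"rz":0,"hand":1},{"x":0.0666,"y":-0.0015,"z":0.185,"rx":0,"ry":0,"rz":0,"hand":1},{"x":0.0666,"y":-0.0015,"z":0.185,"rx":0,"ry":0,"rz":0,"hand":1},{"x":0.0666,"y":-0.0015,"z":0.185,"rx":0,"ry":0,"rz":0,"hand":1}]' 30
python3 -c "
from h import *
s=status.observe();print(s['position'],tooldelta(s,(.5966,-.1664)))"
```

```text
clock: 28.58
position: [0.4547, -0.2648, 0.0446]
tcp_rot: [[0.233, 0.972, -0.0], [0.972, -0.233, 0.0], [-0.0, -0.0, -1.0]]
contact_force: [1.0, -0.6, -0.2]
grip_width: 0.168
grip_force: 30.0
[ 0.45466129 -0.26476362  0.04457838] [0.1287 0.1151]
```

```bash
python3 -m handwheel '[{"x":0,"y":0,"z":-0.005,"rx":0,"ry":0,"rz":0,"hand":1},{"x":0,"y":0,"z":-0.03,"rx":0,"ry":0,"rz":0,"hand":1},{"x":0,"y":0,"z":-0.07,"rx":0,"ry":0,"rz":0,"hand":1},{"x":0.02,"y":0.02,"z":-0.1,"rx":0,"ry":0,"rz":0,"hand":1},{"x":0.05,"y":0.045,"z":-0.12,"rx":0,"ry":0,"rz":0,"hand":1},{"x":0.08,"y":0.072,"z":-0.12,"rx":0,"ry":0,"rz":0,"hand":1},{"x":0.11,"y":0.1,"z":-0.12,"rx":0,"ry":0,"rz":0,"hand":1},{"x":0.1275,"y":0.1151,"z":-0.12,"rx":0,"ry":0,"rz":0,"hand":1},{"x":0.1275,"y":0.1151,"z":-0.12,"rx":0,"ry":0,"rz":0,"hand":1},{"x":0.1275,"y":0.1151,"z":-0.11,"rx":0,"ry":0,"rz":0,"hand":1},{"x":0.1275,"y":0.1151,"z":-0.08,"rx":0,"ry":0,"rz":0,"hand":1},{"x":0.1275,"y":0.1151,"z":-0.05,"rx":0,"ry":0,"rz":0,"hand":1},{"x":0.1275,"y":0.1151,"z":-0.03,"rx":0,"ry":0,"rz":0,"hand":1},{"x":0.1275,"y":0.1151,"z":-0.022,"rx":0,"ry":0,"rz":0,"hand":1},{"x":0.1275,"y":0.1151,"z":-0.022,"rx":0,"ry":0,"rz":0,"hand":1},{"x":0.1275,"y":0.1151,"z":-0.022,"rx":0,"ry":0,"rz":0,"hand":1},{"x":0.1275,"y":0.1151,"z":-0.022,"rx":0,"ry":0,"rz":0,"hand":1}]' 30
python3 -c "
from h import *
s=status.observe();print(s['position'],tooldelta(s,(.5966,-.1664)))"
```

```text
clock: 30.7
position: [0.5969, -0.1679, 0.0676]
tcp_rot: [[0.233, 0.972, 0.002], [0.972, -0.233, -0.001], [-0.0, 0.002, -1.0]]
contact_force: [0.3, 0.5, -1.6]
grip_width: 0.165
grip_force: 30.0
[ 0.596883   -0.16794382  0.06760641] [ 0.0014 -0.0006]
```

```bash
python3 -m handwheel '[{"x":0,"y":0,"z":0.002,"rx":0,"ry":0,"rz":0,"hand":1},{"x":0,"y":0,"z":0.004,"rx":0,"ry":0,"rz":0,"hand":1},{"x":0,"y":0,"z":0.0045,"rx":0,"ry":0,"rz":0,"hand":1},{"x":0,"y":0,"z":0.0045,"rx":0,"ry":0,"rz":0,"hand":1},{"x":0,"y":0,"z":0.0045,"rx":0,"ry":0,"rz":0,"hand":1}]' 30
```

```text
clock: 31.32
position: [0.5965, -0.1676, 0.0626]
tcp_rot: [[0.233, 0.972, 0.0], [0.972, -0.233, 0.0], [0.0, 0.0, -1.0]]
contact_force: [-1.1, 0.7, 3.9]
grip_width: 0.169
grip_force: 30.0
```

```bash
python3 -m handwheel '[{"x":0,"y":0,"z":0,"rx":0,"ry":0,"rz":0,"hand":0.75},{"x":0,"y":0,"z":0,"rx":0,"ry":0,"rz":0,"hand":0.6},{"x":0,"y":0,"z":0,"rx":0,"ry":0,"rz":0,"hand":0.3},{"x":0,"y":0,"z":0,"rx":0,"ry":0,"rz":0,"hand":0.3},{"x":0,"y":0,"z":-0.01,"rx":0,"ry":0,"rz":0,"hand":0},{"x":0,"y":0,"z":-0.04,"rx":0,"ry":0,"rz":0,"hand":0},{"x":0,"y":0,"z":-0.09,"rx":0,"ry":0,"rz":0,"hand":0},{"x":0,"y":0,"z":-0.14,"rx":0,"ry":0,"rz":0,"hand":0},{"x":-0.03,"y":0,"z":-0.18,"rx":0,"ry":0,"rz":0,"hand":0},{"x":-0.07,"y":0,"z":-0.2,"rx":0,"ry":0,"rz":0,"hand":0},{"x":-0.07,"y":0,"z":-0.2,"rx":0,"ry":0,"rz":0,"hand":0},{"x":-0.07,"y":0,"z":-0.2,"rx":0,"ry":0,"rz":0,"hand":0},{"x":-0.07,"y":0,"z":-0.2,"rx":0,"ry":0,"rz":0,"hand":0}]'
cat >> h.py <<'E'
def check():
    "steel foot circles at z=.038 and the marks' circles, on the rack"
    s=status.observe();c=eyes.capture('wrist');h=cv2.cvtColor(c['pixels'],cv2.COLOR_RGB2HSV).astype(int)
    for nm,m,z in(('foot',(h[...,1]<60)&(h[...,2]>110),.038),('mark',(h[...,1]>60)&(h[...,0]<25)&(h[...,2]>205),.018)):
        m=m.copy();m[262:]=0;B,l=blobs(m,60,4000)
        for i,st,ce in B:
            if 265<ce[0]<365:
                k=max(cv2.findContours((l==i).astype(np.uint8),cv2.RETR_EXTERNAL,cv2.CHAIN_APPROX_NONE)[0],key=len);print(nm,ce.round(),*circle(wplane(c,s,k,z)))
    return s,c
E
python3 -c "
from h import *
s,c=check();cv2.imwrite('pics/w7.png',c['pixels'][:,:,::-1]);print(s['position'])"
```

```text
clock: 32.95
position: [0.5804, -0.2335, 0.2611]
tcp_rot: [[0.231, 0.973, -0.002], [0.973, -0.231, 0.002], [0.002, -0.002, -1.0]]
contact_force: [0.2, 0.6, -0.5]
grip_width: 0.998
grip_force: 0.0
foot [314.   6.] [ 0.6321 -0.0151] 0.0208 45
foot [314.  55.] [ 0.6152 -0.0888] 0.0171 49
foot [314. 121.] [ 0.5967 -0.1659] 0.01 44
mark [315.  15.] [ 0.633  -0.0126] 0.0286 143
mark [314.  63.] [ 0.6148 -0.0887] 0.033 116
mark [314. 121.] [ 0.5963 -0.1664] 0.0331 128
[ 0.58037678 -0.23352811  0.26111228]
```

View pics/w7.png

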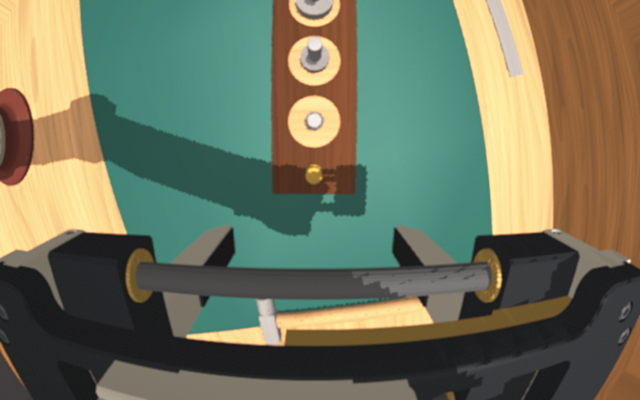

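Setters 24 at (314,121) and 36 at (314,57) are upright and centred to under 1 mm. I'll check 48 and 60 from nearer.

```bash
python3 -m handwheel '[{"x":0.06,"y":0,"z":0,"rx":0,"ry":0,"rz":0,"hand":0},{"x":0.12,"y":0,"z":0,"rx":0,"ry":0,"rz":0,"hand":0},{"x":0.19,"y":0,"z":0,"rx":0,"ry":0,"rz":0,"hand":0},{"x":0.19,"y":0,"z":0,"rx":0,"ry":0,"rz":0,"hand":0},{"x":0.19,"y":0,"z":0,"rx":0,"ry":0,"rz":0,"hand":0},{"x":0.19,"y":0,"z":0,"rx":0,"ry":0,"rz":0,"hand":0},{"x":0.19,"y":0,"z":0,"rx":0,"ry":0,"rz":0,"hand":0}]'
python3 -c "
from h import *
s,c=check();cv2.imwrite('pics/w8.png',c['pixels'][:,:,::-1]);cv2.imwrite('pics/s8.png',eyes.capture('side')['pixels'][:,:,::-1])"
```

```text
clock: 33.88
position: [0.624, -0.0532, 0.2623]
tcp_rot: [[0.237, 0.972, -0.0], [0.972, -0.237, -0.001], [-0.001, 0.0, -1.0]]
contact_force: [-0.3, 0.2, 0.3]
grip_width: 0.998
grip_force: 0.0
foot [355.  59.] [ 5.1776 -1.0459] 4.6086 136
foot [312.  30.] [0.666  0.1255] 0.0053 20
foot [312.  77.] [0.6519 0.0665] 0.0291 97
foot [355. 130.] [ 4.8174 -0.9579] 4.2378 134
foot [313. 141.] [ 0.6337 -0.0105] 0.0225 93
foot [313. 206.] [ 0.6147 -0.0895] 0.0187 34
foot [313. 257.] [ 0.5974 -0.1621] 0.0096 20
mark [331.  91.] [0.6544 0.0645] 0.0298 41
mark [312. 140.] [ 0.6336 -0.0108] 0.0331 130
mark [329. 192.] [ 0.6301 -0.0818] 0.0169 33
mark [326. 217.] [ 0.627  -0.1172] 0.0084 12
mark [313. 248.] [ 0.5972 -0.164 ] 0.031 62
```

View pics/w8.png

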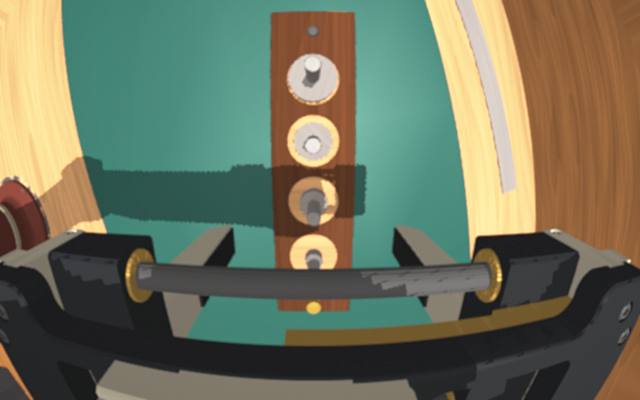

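View pics/s8.png

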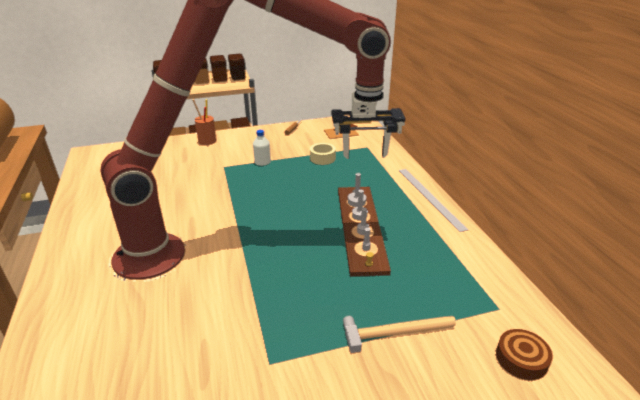

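All four setters stand upright and centred at (312,77), (313,141), (313,206) and (313,257), within about 1 mm of their marks. The hammer, tape and glue have not moved. Handing in.

```bash
python3 -c "
from workcell import arm
print(arm.close_job())"
```

```text
the job is handed in; nothing more can be done
None
```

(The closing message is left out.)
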